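Hold the hidden bolt head of a sagging indicator arm

ROBOT

A 6-joint arm with a two-finger parallel gripper is mounted at the origin on a cart in front of the work surface, level with it; the furniture and walls round the work are solid. World frame = base frame: x ahead of the robot, y to its left, z up, the work surface at z = 0. Lengths are in m, angles in rad, forces in N, time in s.
With the tool pointing down it reaches from about 0.225 to 0.875 m from the base axis. Payload 3.4 kg.
Tool frame: the origin (TCP) lies midway between the tips of the shut fingers; the grasp point (between the pads) lies 19 mm behind it; z points along the fingers, x is the direction in which the jaws open and shut, and the axes are right-handed (so a half turn about z gives the same grasp; the last joint's range is limited). The gripper opens to 85 mm and grips with 20 to 120 N. Pads are 22 mm wide; open, the fingers measure 114 mm over their backs; the gripper's body (76 mm by 85 mm) begins 54 mm behind the grasp point. The pads swing forward as they close: fully open they stand 13 mm farther back than shut.
Start: joints at [-0.121, 0.276, 1.505, -0, 1.361, -0.121], TCP at [0.575, -0, 0.231] pointing down, gripper open.
Joint ranges: [-2.89, 2.89], [-0.75, 2.08], [0.22, 2.7], [-1.18, 4.32], [0.11, 2.71], [-2.7, 2.7]. Speed limits (rad/s): [2.57, 2.57, 3.14, 3.14, 3.14, 3.14].

INTERFACE

Orientations are given as a unit quaternion [w, x, y, z].
In Python, from rig import ctrl, vision, outline_of, mark_of gives the robot as it stands. Calls block until the motion is done:
- ctrl.movep(position, orientation): joint-space move of the TCP to a pose.
- ctrl.move_l(position, frame=None, rate=0.15, f_stop=None): straight line of the TCP; frame=None keeps the orientation; rate is the mean speed in m/s. With f_stop (N) it stops when the force on the tool has changed by that much, and returns True; else False.
- ctrl.move_j(angles): joint-space move.
- ctrl.move_gripper(opening, force=None): opening from 0.0 (shut) to 1.0 (fully open); force is the grip in N (None keeps the last); returns when the fingers have stopped.
- ctrl.pause(seconds).
- ctrl.inverse_kinematics(position, orientation): joint angles nearest the present ones, or None.
- ctrl.state(): the state.
- vision.snapshot(name): name is "scene" or "side" or "wrist"; returns a dict with "image" (420x560x3 uint8, red, green, blue), "depth" (420x560 float32, m along the optical axis (not along the pixel's ray), 0 where there is no reading), "camera_matrix" (3x3 intrinsics, pixels), "pose" (4x4, takes a point from camera to world coordinates); the wrist camera has in their place "tool_from_camera" (4x4, takes a point from camera to tool coordinates, whose origin is the TCP and whose axes are the tool frame's). Camera axes: x right, y down, z forward; pixel columns grow to the right and rows downward; lengths in m; the calibration is good to about 2 mm. A picture is of the moment at which its call begins: read the wrist's pose just before it.
A pose or a line that the arm cannot do raises ctrl.Unreachable and nothing moves.
- ctrl.hand_in(): hands the job in, once; it reports no verdict.
Trained networks look in the newest picture that a camera, given by its name, has taken for a name from the list of things; names that differ only in an ending like _2 or _b are one class to them, and where a whole thing is asked for, a point or a joint stands for the part that bears it (a point fixed in the world has none). Each returns a list of dicts, best first, with "confidence" (0 to 1); they miss things now and then, are a little off and sometimes report something else, mostly with a low value. They report only what shows in the picture. A call takes as long as a camera call.
- outline_of(camera, target): "pixels" (420x560 bool, what is visible of it).
- mark_of(camera, target): "at" ([x, y, z] in m, in world coordinates, good to about 4 mm: a listed point, or the origin of a listed thing).
The state is a dict: "t": time; "joint_pos": joint angles; "qd": joint speeds; "effort": joint torques, N m; "eef_pos": TCP position; "orientation": TCP orientation; "force": force on the tool from outside, world axes, zero at the start; "wrist_torque": the same for the moment, N m; "opening": opening from 0.0 (shut) to 1.0 (fully open).
Only numpy, scipy, OpenCV 4.12 (cv2) and the standard library are available. Lean on these libraries where they do the work, as an engineer would, in place of code of your own. Each camera call takes 0.05 s, during which the arm holds its last target. There are 200 camera calls.

TASK

The nut on the dial indicator's arm is loose and the arm has sagged onto the piece below it. Reach down into the gap behind the bracket's front cheek, grip the hidden hexagon bolt head, turn the bolt until the arm is level, and hold it there from turning back so that I can tighten the nut in front: finish while still gripping the head. Turn it by the bolt head alone, never touching the arm or indicator, and leave everything else standing where it is.

Things in the scene. Friction and masses are not known exactly. Their poses are not given: they have to be found in the camera images.
- fixture: fixed aluminium plate 170 x 215 x 12 mm carrying a bent steel channel bracket. Origin on the work surface straight below the bolt head; z up, x along the bolt axis from the nut (robot side) to the rear, y to the side where the indicator arm points (robot's left). In this frame the plate spans x -85 to 85, y -47.5 to 167.5 mm
- gap_mouth (a point): middle of the upper mouth of the gap between the bracket's two upright cheeks, level with their tops, 142 mm above the work surface; axes as the fixture's. The gap is 48 mm wide along x, open at the top and at both y ends, its floor 124 mm down. Each cheek is 6 mm thick and 60 mm wide along y, upper corners rounded. Front cheek on the robot's side
- bolt_head_center (a point): centre of the pivot bolt's steel hexagon head, 24 mm across flats, 13 mm thick along x, in the gap 22 mm below the cheeks' tops; a fixed round bush, 25 mm across, 15 mm long, parts it from the front cheek. Its frame turns with the bolt: x along the bolt axis to the rear, y along the arm; two opposite flats face +y and -y (upright when the arm is level), the others every 60 degrees
- pivot (a joint): sag of the arm: turn of bolt, nut and arm together about the bolt axis, rad; 0 = level, positive = free end dropped (at the start 0.15 to 0.40, resting on the piece below). Little friction: let go, the arm sinks back; its weight loads the bolt with 0.08 to 0.2 N m. Range -0.35 to 0.60
- contact_ball (a point): lowest point of the indicator's contact ball at the arm's free end. The arm is a flat bar 22 mm high, in front of the front cheek (x -38.5 to -30.5 mm in the fixture's frame), with a hexagon nut in front of it. The dial indicator (44 mm dial facing the robot, 40 mm above the bar's centre line) stands 110 mm out along the arm; its stem ends 40 mm below that line
- housing: turned aluminium housing, 46 mm diameter, 36 mm high, loose, standing on the plate; origin at the centre of its underside, z up. Housing and two gauge blocks stand in a row along x on the plate, to the left of the bracket; one of them (it varies) is under the contact ball
- block_50: steel gauge block 35 x 9 x 50 mm, standing upright on the plate; origin at the centre of its underside, z up
- block_30: steel gauge block 35 x 9 x 30 mm, standing upright on the plate; origin at the centre of its underside, z up
- spanner: open-ended spanner 210 mm long lying flat on the cabinet top to the right of the plate, roughly along x, origin under its middle
- marker: paint marker 124 mm long lying on the cabinet top behind the plate, roughly along y, origin under its middle

How it is judged:
On the way:
1. the bolt head is gripped in the gap (contact force between the fingers and pivot above 5 N and distance between the grasp point and bolt_head_center below 0.03 m), for 0.2 s.
At the end, for the whole second after the job is handed in: the arm is level to within 0.05 rad (3 degrees) and stays so for the last second, carried by nothing but the fingers, which grip the bolt head with more than 5 N, the grasp point within 30 mm of the head's centre (all of step 1 and value of joint pivot between -0.05 and 0.05 rad and contact force between indicator_arm and anything else below 0.2 N); the arm keeps its last pose, push and grip.
It fails at once if the arm or the indicator is touched (more than 1 N) (contact force between any of the fingers, the arm and indicator_arm above 1 N).
It fails at once if a piece on the plate is shifted by more than 15 mm or knocked over (distance of any of housing, block_50, block_30 from where it was at the start of the episode above 0.015 m or angle between any of housing, block_50, block_30's own z axis and vertical above 0.3 rad).
It fails at once if the spanner or the marker is shifted by more than 20 mm (distance of any of spanner, marker from where it was at the start of the episode above 0.02 m).
It also fails if it takes over 35 s, if anything falls off the work surface, if the arm or the gripper's body presses on something with over 40 N, if the wrist force passes 120 N, or if a joint passes its speed limit or range.

## Working session

There is one attempt and no reset: what is moved stays moved. The work goes in short steps, each a Python script; the robot and the scene stay as the last script left them, time stands still between calls to the robot, and variables do not carry over. Pictures are saved under pics/ and viewed, about 8 in all and at most 12, crops included, and the job is handed in when it is done.

```bash
mkdir -p pics; ls
python3 - <<'E'
from rig import ctrl, vision, outline_of, mark_of
import cv2, numpy as np
ims=[]
for c in ["scene","side"]:
    s=vision.snapshot(c); ims.append(s["image"])
    cv2.imwrite(f"pics/{c}0.png",s["image"][:,:,::-1])
    print(c,np.round(s["pose"],3).tolist(),np.round(s["camera_matrix"],1).tolist())
    for n in ["fixture","gap_mouth","bolt_head_center","contact_ball","housing","block_50","block_30"]:
        print(n,[(np.round(m["at"],4).tolist(),round(m["confidence"],2)) for m in mark_of(c,n)[:2]])
cv2.imwrite("pics/both.png",cv2.resize(np.vstack([i for i in ims])[:,:,::-1],None,fx=.71,fy=.71))
E
```

```text
pics
scene [[-0.791, -0.286, 0.541, 0.115], [-0.612, 0.359, -0.705, 0.564], [0.008, -0.889, -0.459, 0.483], [0.0, 0.0, 0.0, 1.0]] [[429.6, 0.0, 275.6], [0.0, 429.6, 208.5], [0.0, 0.0, 1.0]]
fixture [([0.52, 0.0573, -0.0028], 0.88)]
gap_mouth [([0.5209, 0.0532, 0.1397], 0.87)]
bolt_head_center [([0.5212, 0.0524, 0.1189], 0.59)]
contact_ball [([0.4895, 0.1564, 0.0474], 0.69), ([0.5449, 0.1709, 0.0132], 0.58)]
housing [([0.4925, 0.1625, 0.0122], 0.73)]
block_50 [([0.5942, 0.1638, 0.017], 0.81)]
block_30 [([0.5942, 0.1638, 0.017], 0.81)]
side [[0.83, -0.328, 0.452, 0.024], [-0.558, -0.515, 0.651, -0.855], [0.019, -0.792, -0.611, 0.861], [0.0, 0.0, 0.0, 1.0]] [[514.1, 0.0, 289.4], [0.0, 514.1, 219.2], [0.0, 0.0, 1.0]]
fixture [([0.522, 0.0572, -0.0015], 0.56)]
gap_mouth [([0.5258, 0.0584, 0.1424], 0.8), ([0.5212, 0.0517, 0.1238], 0.36)]
bolt_head_center [([0.5194, 0.0523, 0.1218], 0.81)]
contact_ball [([0.4895, 0.1559, 0.0508], 0.55)]
housing [([0.4904, 0.1612, 0.0101], 0.8)]
block_50 [([0.5938, 0.1629, 0.0109], 0.46)]
block_30 [([0.5938, 0.1629, 0.0109], 0.46)]
```

View pics/both.png

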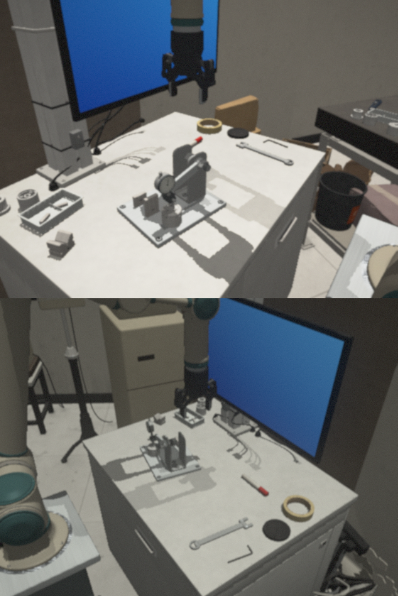

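```bash
cat > h.py <<'E'
from rig import ctrl, vision, outline_of, mark_of
import cv2, numpy as np
from scipy.spatial.transform import Rotation as R
def q(M):
    a=R.from_matrix(M).as_quat(); return [a[3],a[0],a[1],a[2]]
def M(o): return R.from_quat([o[1],o[2],o[3],o[0]]).as_matrix()
def tool(yaw,s,sgn=1):
    "tool axes when jaws lie along the fixture's y dropped by s"
    F=R.from_euler('z',yaw).as_matrix()
    x=F@[0,np.cos(s),-np.sin(s)]*sgn; z=F@[0,-np.sin(s),-np.cos(s)]
    return np.column_stack([x,np.cross(z,x),z])
def wrist():
    st=ctrl.state(); s=vision.snapshot("wrist")
    T=np.eye(4);T[:3,:3]=M(st["orientation"]);T[:3,3]=st["eef_pos"]
    s["pose"]=T@s["tool_from_camera"]; return s
def cloud(s):
    K=s["camera_matrix"];d=s["depth"];v,u=np.indices(d.shape)
    p=np.stack([(u-K[0,2])*d/K[0,0],(v-K[1,2])*d/K[1,1],d],-1)
    P=p@s["pose"][:3,:3].T+s["pose"][:3,3]; P[d<=0]=np.nan; return P
E
python3 - <<'E'
from h import *
st=ctrl.state();print(np.round(M(st["orientation"]),2).tolist())
for sgn in (1,-1):
    j=ctrl.inverse_kinematics([.50,.06,.32],q(tool(0,0,sgn)));print(sgn,j)
sgn=1 if abs(ctrl.inverse_kinematics([.50,.06,.32],q(tool(0,0,1)))[5])<2 else -1
ctrl.movep([.50,.06,.32],q(tool(0,0,sgn)))
s=wrist();cv2.imwrite("pics/w1.png",s["image"][:,:,::-1])
print(np.round(s["tool_from_camera"],3).tolist(),s["camera_matrix"][0])
for n in ["fixture","gap_mouth","bolt_head_center","contact_ball","housing","block_50"]:
    print(n,[(np.round(m["at"],4).tolist(),round(m["confidence"],2)) for m in mark_of("wrist",n)[:2]])
np.save("w1.npy",cloud(s)); print(ctrl.state()["t"])
E
```

```text
[[1.0, 0.0, 0.0], [0.0, -1.0, -0.0], [0.0, 0.0, -1.0]]
1 [-1.88223676e-02  1.27983706e-01  1.48199674e+00 -4.44089210e-16
  1.53161221e+00 -1.58961869e+00]
-1 [-1.88223676e-02  1.27983706e-01  1.48199674e+00 -4.44089210e-16
  1.53161221e+00  1.55197396e+00]
[[1.0, 0.0, -0.0, 0.0], [0.0, 0.947, 0.322, -0.084], [0.0, -0.322, 0.947, -0.143], [0.0, 0.0, 0.0, 1.0]] [325.31491685   0.         281.74751077]
fixture [([0.5214, 0.0574, 0.0016], 0.88)]
gap_mouth [([0.5232, 0.0602, 0.143], 0.86)]
bolt_head_center [([0.5217, 0.0579, 0.1202], 0.76)]
contact_ball [([0.4939, 0.1563, 0.0499], 0.75), ([0.5464, 0.1741, 0.0106], 0.16)]
housing [([0.4909, 0.1653, 0.0142], 0.72)]
block_50 [([0.5446, 0.1744, 0.011], 0.74), ([0.5905, 0.1641, 0.0166], 0.6)]
2.4667
```

View pics/w1.png

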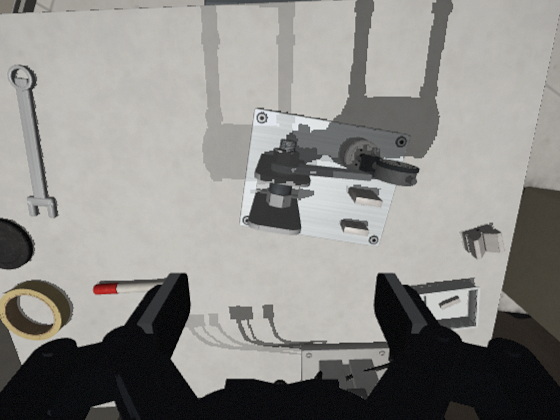

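Run:
```python
from h import *
P=np.load("w1.npy"); x,y,z=P[...,0],P[...,1],P[...,2]
near=(abs(x-.53)<.15)&(abs(y-.1)<.2)
m=near&(z>.007)&(z<.04)
c,sz,a=cv2.minAreaRect((P[m][:,:2]*1000).astype(np.float32)); print("plate",c,sz,a)
m=near&(z>.136)&(z<.148)&(y<.1)
pts=P[m];print("cheek tops",len(pts),np.round([pts.min(0),pts.max(0)],4).tolist())
h,e1,e2=np.histogram2d(pts[:,0],pts[:,1],bins=[np.arange(.47,.57,.004),np.arange(.02,.1,.01)])
print(e1.round(3).tolist());print(h.astype(int).tolist())
```

```text
plate (528.1583251953125, 115.2049789428711) (215.4403839111328, 169.87396240234375) 80.4866943359375
cheek tops 695 [[0.4875, 0.0245, 0.1361], [0.5544, 0.087, 0.1443]]
[0.47, 0.474, 0.478, 0.482, 0.486, 0.49, 0.494, 0.498, 0.502, 0.506, 0.51, 0.514, 0.518, 0.522, 0.526, 0.53, 0.534, 0.538, 0.542, 0.546, 0.55, 0.554, 0.558, 0.562, 0.566]
[[0, 0, 0, 0, 0, 0, 0], [0, 0, 0, 0, 0, 0, 0], [0, 0, 0, 0, 0, 0, 0], [0, 0, 0, 0, 0, 0, 0], [0, 17, 23, 2, 1, 0, 0], [0, 23, 35, 45, 29, 11, 0], [0, 0, 9, 23, 35, 37, 22], [0, 0, 0, 0, 7, 21, 18], [0, 0, 0, 0, 0, 0, 0], [0, 0, 0, 0, 0, 0, 0], [0, 0, 0, 0, 0, 0, 0], [0, 0, 0, 0, 0, 0, 0], [0, 0, 0, 0, 0, 0, 0], [0, 0, 0, 0, 0, 0, 0], [0, 0, 0, 0, 0, 0, 0], [0, 0, 0, 0, 0, 0, 0], [0, 0, 0, 0, 0, 0, 0], [9, 9, 0, 0, 0, 0, 0], [16, 43, 35, 22, 0, 0, 0], [2, 19, 30, 34, 41, 13, 0], [0, 0, 0, 10, 29, 22, 0], [0, 0, 0, 0, 0, 3, 0], [0, 0, 0, 0, 0, 0, 0], [0, 0, 0, 0, 0, 0, 0]]
```

```bash
cat >> h.py <<'E'
yaw=np.deg2rad(-9.51); F=R.from_euler('z',yaw).as_matrix(); O=np.array([.5184,.0560,0])
S=.313
def tcp(s,back=0.,dx=.007,fwd=.021):
    T=tool(yaw,s); return O+F@[dx,0,.12]+T[:,2]*(fwd-back), q(T)
E
python3 - <<'E'
from h import *
ctrl.move_gripper(.62,60)
for b in (.085,0): print(ctrl.inverse_kinematics(*tcp(S,b)))
print(ctrl.inverse_kinematics(*tcp(-.05)))
ctrl.movep(*tcp(S,.085))
s=wrist();cv2.imwrite("pics/w2.png",s["image"][:,:,::-1])
for n in ["gap_mouth","bolt_head_center","contact_ball"]:
    print(n,[(np.round(F.T@(np.array(m["at"])-O),4).tolist(),round(m["confidence"],2)) for m in mark_of("wrist",n)[:2]])
P=(cloud(s)-O)@F; np.save("w2.npy",P)
m=(P[...,2]>.136)&(P[...,2]<.148)&(abs(P[...,1])<.035)&(abs(P[...,0])<.04)
print(np.histogram(P[m][:,0],np.arange(-.04,.041,.002)))
print(ctrl.state()["t"],ctrl.state()["opening"])
E
```

```text
[ 0.20556876  0.3249799   1.60846813 -0.29948054  1.33563657 -1.11027015]
[ 0.16222878  0.38386151  1.74387859 -0.32674291  1.13883102 -1.08614984]
[-0.060438    0.31159881  1.81381739  0.05866248  1.01167921 -1.49626491]
gap_mouth [([0.0054, 0.0007, 0.1422], 0.95), ([0.019, -0.3469, -0.0016], 0.6)]
bolt_head_center [([0.0019, 0.0012, 0.1247], 0.63), ([0.0032, -0.0002, 0.1429], 0.18)]
contact_ball [([0.0577, 0.1213, 0.0132], 0.7), ([-0.0461, 0.0924, 0.0486], 0.59)]
(array([  1,   0,   0,   0,   0,   0, 319, 277, 254, 151,   0,   0,   0,
         0,   0,   0,   0,   0,   0,   0,   0,   0,   0,   0,   0,   0,
         0,   0,   0,   0,   0,   0,   0, 412, 216, 199, 103,   0,   0,
         0]), array([-4.00000000e-02, -3.80000000e-02, -3.60000000e-02, -3.40000000e-02,
       -3.20000000e-02, -3.00000000e-02, -2.80000000e-02, -2.60000000e-02,
       -2.40000000e-02, -2.20000000e-02, -2.00000000e-02, -1.80000000e-02,
       -1.60000000e-02, -1.40000000e-02, -1.20000000e-02, -1.00000000e-02,
       -8.00000000e-03, -6.00000000e-03, -4.00000000e-03, -2.00000000e-03,
        3.46944695e-17,  2.00000000e-03,  4.00000000e-03,  6.00000000e-03,
        8.00000000e-03,  1.00000000e-02,  1.20000000e-02,  1.40000000e-02,
        1.60000000e-02,  1.80000000e-02,  2.00000000e-02,  2.20000000e-02,
        2.40000000e-02,  2.60000000e-02,  2.80000000e-02,  3.00000000e-02,
        3.20000000e-02,  3.40000000e-02,  3.60000000e-02,  3.80000000e-02,
        4.00000000e-02]))
3.725 0.6197024377185832
```

View pics/w2.png

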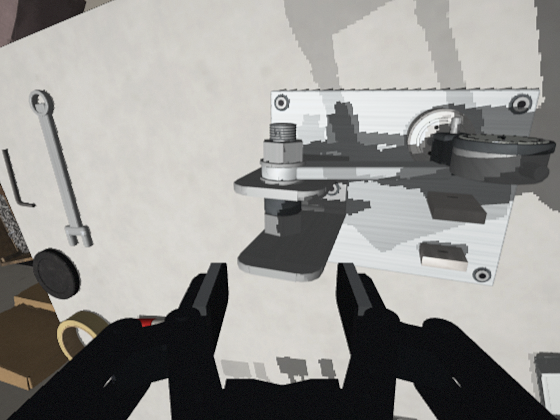

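Run:
```python
from h import *
P=np.load("w2.npy")
for lo,hi in((-.029,-.02),(.025,.034)):
    m=(P[...,2]>.137)&(P[...,2]<.148)&(P[...,0]>lo)&(P[...,0]<hi)&(abs(P[...,1])<.04)
    print("cheek y",P[m][:,1].min(),P[m][:,1].max())
m=(P[...,2]>.10)&(P[...,2]<.138)&(abs(P[...,0])<.006)&(abs(P[...,1])<.02)
h=P[m]; print("head",len(h),h.min(0),h.max(0)); 
b=[(round(a,3),round(float(np.median(h[(h[:,1]>a)&(h[:,1]<a+.003),2])),4)) for a in np.arange(-.018,.018,.003) if ((h[:,1]>a)&(h[:,1]<a+.003)).sum()>3]; print(b)
f0=ctrl.state()["force"]
p,o=tcp(S)
print("hit",ctrl.move_l(p,rate=.05,f_stop=15)); st=ctrl.state()
print(st["t"],np.round(st["eef_pos"]-p,4),np.round(np.array(st["force"])-f0,2))
s=wrist();cv2.imwrite("pics/w3.png",s["image"][:,:,::-1])
```

```text
cheek y -0.025535508232258988 0.027492927972238214
cheek y -0.026127229979465327 0.0269504165182673
head 647 [-0.00597653 -0.00924626  0.11909855] [0.00599133 0.01361427 0.1342284 ]
[(np.float64(-0.009), 0.1305), (np.float64(-0.006), 0.1314), (np.float64(-0.003), 0.1321), (np.float64(-0.0), 0.1327), (np.float64(0.003), 0.1325), (np.float64(0.006), 0.1301), (np.float64(0.009), 0.1266), (np.float64(0.012), 0.1239)]
hit False
5.575 [0.0002 0.0001 0.0002] [0.2  0.59 0.33]
```

View pics/w3.png

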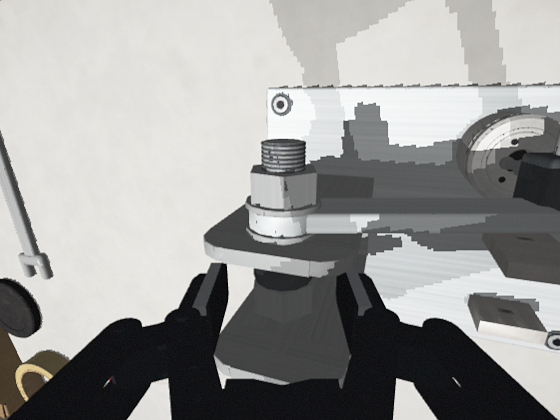

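Run:
```python
from h import *
ctrl.move_gripper(0.,80); st=ctrl.state(); print(st["t"],"open mm",st["opening"]*85,np.round(st["force"],1),np.round(st["wrist_torque"],2))
s=wrist();cv2.imwrite("pics/w4.png",s["image"][:,:,::-1])
```

```text
6.0083 open mm 22.453270384205652 [-0.   2.8  2.1] [ 0.48  0.07 -0.09]
```

View pics/w4.png

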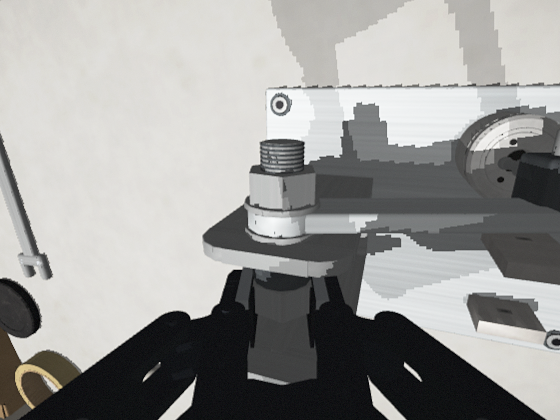

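Run:
```python
from h import *
for s in np.linspace(S,0,8)[1:]:
    p,o=tcp(s); ctrl.move_l(p,o,rate=.015)
    st=ctrl.state(); print(round(s,3),round(st["t"],2),np.round(st["eef_pos"]-p,4),"open",round(st["opening"]*85,2),np.round(st["force"],1),np.round(st["wrist_torque"],2))
    if np.linalg.norm(st["force"])>45: print("stop");break
ctrl.pause(.3)
s=wrist();sc=vision.snapshot("scene")
P=(cloud(sc)-O)@F; np.save("s5.npy",P)
m=(P[...,0]<-.03)&(P[...,0]>-.05)&(P[...,1]>.02)&(P[...,1]<.085)&(P[...,2]>.07)&(P[...,2]<.16)
h=P[m]; print(len(h))
for a in np.arange(.02,.085,.01):
    k=h[(h[:,1]>=a)&(h[:,1]<a+.01),2]
    if len(k): print(round(a,3),len(k),np.round(np.percentile(k,[3,50,97]),4))
for n in ["contact_ball","housing"]:
    print(n,[(np.round(F.T@(np.array(m["at"])-O),4).tolist(),round(m["confidence"],2)) for m in mark_of("scene",n)[:2]])
a=s["image"]; b=cv2.resize(sc["image"][200:360,180:340],(420,420),interpolation=cv2.INTER_CUBIC)
cv2.imwrite("pics/w5.png",cv2.resize(np.hstack([a,b])[:,:,::-1],(792,339)))
```

```text
0.268 6.31 [0.0002 0.0006 0.0002] open 22.07 [-1.5  4.3  3.4] [ 0.63  0.05 -0.02]
0.224 6.56 [0.0002 0.0005 0.0002] open 22.42 [-0.5  5.2  3.2] [ 0.63  0.1  -0.04]
0.179 6.81 [0.0002 0.0005 0.0002] open 22.03 [-0.5  4.9  4. ] [ 0.69  0.15 -0.02]
0.134 7.06 [0.0002 0.0005 0.0002] open 22.17 [-0.   6.   3.7] [0.74 0.08 0.01]
0.089 7.31 [0.0002 0.0005 0.0002] open 22.21 [0.2 5.5 4. ] [0.77 0.04 0.05]
0.045 7.56 [0.0002 0.0005 0.0002] open 22.03 [0.3 6.3 3.2] [ 0.8   0.06 -0.  ]
0.0 7.81 [0.0001 0.0005 0.0002] open 22.23 [0.3 4.7 4.4] [0.76 0.01 0.02]
402
0.02 63 [0.1097 0.122  0.1305]
0.03 58 [0.1087 0.1217 0.1305]
0.04 67 [0.1098 0.1212 0.1302]
0.05 67 [0.1102 0.1225 0.1306]
0.06 64 [0.1099 0.1212 0.1302]
0.07 60 [0.1095 0.1203 0.1299]
0.08 23 [0.1099 0.1176 0.1252]
contact_ball [([-0.046, 0.1088, 0.0773], 0.76)]
housing [([-0.0424, 0.1009, 0.0079], 0.6)]
```

View pics/w5.png

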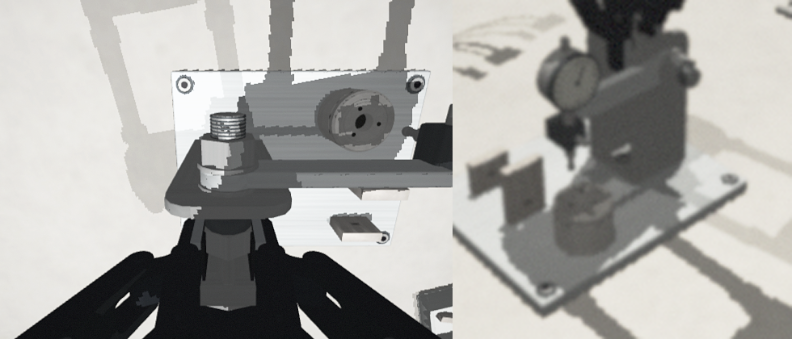

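Run:
```python
from h import *
ctrl.pause(1.0)
P=(cloud(vision.snapshot("scene"))-O)@F
m=(P[...,0]<-.03)&(P[...,0]>-.05)&(P[...,1]>.02)&(P[...,1]<.08)&(P[...,2]>.07)&(P[...,2]<.16)
h=P[m]; tops=[np.percentile(h[(h[:,1]>=a)&(h[:,1]<a+.01),2],97) for a in np.arange(.02,.079,.01)]
print("slope",np.polyfit(np.arange(6)*.01,tops,1)[0]); st=ctrl.state(); print(st["t"],st["opening"]*85,np.round(st["force"],1))
ctrl.hand_in()
```

```text
slope -0.018672717436767315
9.3583 22.271408851306184 [-0.8  5.4  4.6]
the job is handed in; nothing more can be done
```

I gripped the bolt head in the gap at 80 N, with the jaws tilted to match the arm's sag. I then turned it about 0.31 rad until the arm was level and handed the job in at about 9.4 s, still gripping the head.

- **Level:** in the last check, after a one-second hold, the arm's upper edge sloped about −0.019 rad. That is inside the ±0.05 rad limit. Just after the turn it had measured under 0.01 rad, a difference that may be measurement noise or slight sinking.
- **Clearance:** the contact ball was at about 77 mm, well clear of the housing top at 48 mm.
- **Grip and force:** the grip opening stayed at about 22 mm throughout. It reads slightly under the 24 mm head, which I put down to the opening scale not being linear. The force on the tool stayed around 7 N.
- **Other pieces:** the last picture showed the housing and both blocks still standing. I did not measure their positions against the start, and nothing suggested that the arm or indicator was touched.

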